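# Find the rocking end cap on the inspection bench and press it home

### The arm

A 6-joint arm with a two-finger parallel gripper is mounted at the origin on the work surface. World frame = base frame: x ahead of the robot, y to its left, z up, the work surface at z = 0. Lengths are in m, angles in rad, forces in N, time in s.
With the tool pointing down it reaches from about 0.275 to 1 m from the base axis. Payload 8.4 kg.
Tool frame: the origin (TCP) lies at the very end of the fingers, on their centre line; the grasp point (between the pads) lies 19 mm behind it (bot.grip_depth is the distance from the TCP to the grasp point, in m); z points along the fingers, y is the line along which they close (so a half turn about z gives the same grasp; the last joint's range is limited). The gripper opens to 85 mm and grips with 20 to 120 N. Pads are 22 mm wide; open, the fingers measure 114 mm over their backs; the gripper's body (76 mm by 85 mm) begins 54 mm behind the grasp point. The pads swing forward as they close: fully open they stand 13 mm farther back than shut.
Start: joints at [1.151, 0.353, 1.633, -0, 1.155, -0.002], TCP at [0.254, 0.571, 0.231] pointing down, gripper open.
Joint ranges: [-2.63, 2.63], [-0.92, 2.1], [0.06, 2.66], [-1.3, 4.44], [0, 2.69], [-3.02, 3.02]. Speed limits (rad/s): [2.22, 2.22, 2.79, 3.14, 3.14, 3.14].

### API

Orientations are given as a unit quaternion [x, y, z, w].
In Python, from rig import bot gives the robot as it stands.
- The arm moves only by the tool arm_command, never from a script. Its arguments are lists of equal length, an entry for each row: "translation": the shift along the tool's x, y, z in cm, a list of three; "spin": the turn about the tool's z in rad; "gripper": the opening, from -1 (shut) to 1 (fully open), so that 0 is half open. A call has 1 to 12 rows; each row shifts and turns the commanded pose from where the row before left it, along the tool's axes as they then stand; what a row does not reach is not made up. A row lasts 1/8 s, in which the tool goes at most 62.5 mm and 10.7 degrees, less where a joint would pass 70% of its speed; a pose out of reach is approached as far as the arm can. A call is refused whole if a number of a shift passes 6.25 or a number of a turn 0.188, either way. A call with a gripper value outside its range is refused whole. The fingers move at their own pace and stop on an object; "force" is the grip in N (left out, the last holds). Time passes only in rows, so rows that do not move let the fingers close. It gives the time, the measured TCP pose, the force, the opening and the grip force at its end, in the units of the state.
- bot.get_state(): the state, without advancing time (a new reading comes with each control period).
- bot.capture(name): name is "scene" or "top" or "wrist"; returns (picture, depth): 480x640x3 uint8, red, green, blue; 480x640 float32, m along the optical axis (not along the pixel's ray), 0 where there is no reading.
- bot.camera_info(name): a dict with "K" (3x3 intrinsics, pixels), "R" (3x3) and "t" (3): a world point X has camera coordinates R X + t; the wrist camera has in their place "hand_eye" (4x4, takes a point from camera to tool coordinates, whose origin is the TCP and whose axes are the flange's). Camera axes: x right, y down, z forward; pixel columns grow to the right and rows downward; lengths in m; the calibration is good to about 2 mm. The wrist camera is an equidistant fisheye: a pixel r from the principal point sees the ray r / f radians off the axis. A picture is of the moment at which its call begins: read the wrist's pose just before it. camera_info takes no time and is no camera call.
- bot.close_job(): hands the job in; it is judged then, once.
The state is a dict: "time": time; "qpos": joint angles; "joint_vel": joint speeds; "tau": joint torques, N m; "eef_pos": TCP position; "tcp_rot": TCP orientation; "contact_force": force on the tool from outside, world axes, zero at the start; "ft_torque": the same for the moment, N m; "opening": opening from 0.0 (shut) to 1.0 (fully open); "grasp_force": force on a finger pad.
Only numpy, scipy, OpenCV 4.12 (cv2) and the standard library are available. Lean on these libraries where they do the work, as an engineer would, in place of code of your own. Each camera call takes 0.05 s, during which the arm holds its last target. There are 200 camera calls.

### The job

One of the five white end caps on the housings in the tray is not pushed fully home. Press lightly on the raised ring of one cap after another with a fingertip until you find the one that rocks, then push that one straight down at its middle until it is level and fully home, and finish with the fingertip still holding it down so that I can tape it: the program ends while you hold it. Only press: do not grip or lift any cap or bear down hard on one, and leave the loose things on the bench and in the tray where they are.

Things in the scene. Friction and masses are not known exactly. Their poses are not given: they have to be found in the camera images.
- cap1: white plastic push-on end cap on an upright steel housing: round cover, 72 mm outside diameter, 12 mm skirt, with a raised ring on top (58 mm diameter along its crest, 2.5 mm high, 4 mm wide) round a flat middle. Origin: centre of the flat middle, on its upper face; z up. All five look alike; one of the five, any of them, is loose
- cap2: Another cap just like cap1, in another compartment; any of the five may be the loose one. True of all five: tops stand 62 to 70 mm above the bench, as the housings differ in length, so height does not tell which is home. A cap that is home is rigid; keep under 60 N on any cap
- cap3: Another cap just like cap1, in another compartment; any of the five may be the loose one. The loose one starts level, 4 mm short of home. Less than 1 N on its raised ring, at any side, tips that side down 3 to 4 mm (0.125 rad) until it meets the housing, and the far side rises; it stays leaning when let go
- cap4: Another cap just like cap1, in another compartment; any of the five may be the loose one. The loose one is gripped stiffly: a push of 10 to 15 N near its middle slides it 4 mm straight down, level and home, where it stays and no longer rocks
- cap5: Another cap just like cap1, in another compartment; any of the five may be the loose one.
- tray: black plastic compartment tray, 220 mm along its x, 320 mm along its y, walls 26 mm high and floor 4 mm thick, with 2 x 3 compartments: five hold a capped housing each, the sixth a bare bush, in any order; compartment centres at x = -54 or +54 mm and y = -105, 0 or +105 mm in its frame. It does not move. Origin: centre of its underside
- bush_tray: uncapped plain steel bush, 44 mm outside diameter, 30 mm tall, standing loose in the sixth compartment of the tray; leave it alone. Origin: centre of its underside
- bush_a: loose plain steel bush, 38 mm outside diameter, 28 mm tall, standing on the bench to the left of the tray; leave it alone. Origin: centre of its underside
- bush_b: the same kind of bush, also on the bench to the left of the tray; leave it alone
- caliper: digital caliper, 235 mm long, 15 mm thick, lying flat beyond the far long side of the tray; leave it alone. Origin: underside, on the beam, 20 mm from mid-length; its x axis runs along the beam
- plug_gauge: double-ended plug gauge, green square handle 24 x 24 mm with steel ends, about 150 mm long, lying beside the tray at its right end; leave it alone. Origin: underside of the handle's middle; its x axis runs along it
- red_case: small red plastic case, 95 x 30 x 20 mm, on the bench to the right of the tray; leave it alone. Origin: centre of its underside
- brush: flat hand brush with a wooden handle, lying on the bench to the right of the tray; leave it alone. Origin: on its underside; its x axis runs along it
There are look-alikes about, which are no part of the job. What is shaped like the part that bears cap3 but black or green is not meant.

How it is judged:
On the way, in this order (a step that is already met when the one before it is completed fails the run):
1. the loose cap is found: it leans more than 0.05 rad under the finger (((angle between cap1's own z axis and vertical above 0.05 rad and contact force between the fingers and cap1 above 0.3 N) or (angle between cap2's own z axis and vertical above 0.05 rad and contact force between the fingers and cap2 above 0.3 N) or (angle between cap3's own z axis and vertical above 0.05 rad and contact force between the fingers and cap3 above 0.3 N) or (angle between cap4's own z axis and vertical above 0.05 rad and contact force between the fingers and cap4 above 0.3 N) or (angle between cap5's own z axis and vertical above 0.05 rad and contact force between the fingers and cap5 above 0.3 N))), for 0.1 s.
2. that cap is pushed level and home, at least 3.2 mm lower than it stood (((distance of cap1 from where it was at the start of the episode above 0.0032 m and angle between cap1's own z axis and vertical below 0.03 rad and z of the grasp point in the frame of cap1 above 0.006 m) or (distance of cap2 from where it was at the start of the episode above 0.0032 m and angle between cap2's own z axis and vertical below 0.03 rad and z of the grasp point in the frame of cap2 above 0.006 m) or (distance of cap3 from where it was at the start of the episode above 0.0032 m and angle between cap3's own z axis and vertical below 0.03 rad and z of the grasp point in the frame of cap3 above 0.006 m) or (distance of cap4 from where it was at the start of the episode above 0.0032 m and angle between cap4's own z axis and vertical below 0.03 rad and z of the grasp point in the frame of cap4 above 0.006 m) or (distance of cap5 from where it was at the start of the episode above 0.0032 m and angle between cap5's own z axis and vertical below 0.03 rad and z of the grasp point in the frame of cap5 above 0.006 m))), for 0.2 s.
At the end, for the whole second after the job is handed in: The loose cap is home (its middle at least 3.2 mm below where it stood, within 0.03 rad of level) and the fingertips still press on it from above with 1.5 to 60 N, through the last second (((distance of cap1 from where it was at the start of the episode above 0.0032 m and angle between cap1's own z axis and vertical below 0.03 rad and z of the grasp point in the frame of cap1 above 0.006 m and contact force between the fingers and cap1 between 1.5 and 60 N) or (distance of cap2 from where it was at the start of the episode above 0.0032 m and angle between cap2's own z axis and vertical below 0.03 rad and z of the grasp point in the frame of cap2 above 0.006 m and contact force between the fingers and cap2 between 1.5 and 60 N) or (distance of cap3 from where it was at the start of the episode above 0.0032 m and angle between cap3's own z axis and vertical below 0.03 rad and z of the grasp point in the frame of cap3 above 0.006 m and contact force between the fingers and cap3 between 1.5 and 60 N) or (distance of cap4 from where it was at the start of the episode above 0.0032 m and angle between cap4's own z axis and vertical below 0.03 rad and z of the grasp point in the frame of cap4 above 0.006 m and contact force between the fingers and cap4 between 1.5 and 60 N) or (distance of cap5 from where it was at the start of the episode above 0.0032 m and angle between cap5's own z axis and vertical below 0.03 rad and z of the grasp point in the frame of cap5 above 0.006 m and contact force between the fingers and cap5 between 1.5 and 60 N))); the arm keeps its last pose, push and grip.
It fails at once if a cap is gripped: the grasp point comes down to the level of a cap's top, over the cap ((z of the grasp point in the frame of cap1 below 0 m and horizontal distance between the grasp point and cap1 below 0.03 m) or (z of the grasp point in the frame of cap2 below 0 m and horizontal distance between the grasp point and cap2 below 0.03 m) or (z of the grasp point in the frame of cap3 below 0 m and horizontal distance between the grasp point and cap3 below 0.03 m) or (z of the grasp point in the frame of cap4 below 0 m and horizontal distance between the grasp point and cap4 below 0.03 m) or (z of the grasp point in the frame of cap5 below 0 m and horizontal distance between the grasp point and cap5 below 0.03 m)).
It fails at once if a cap is lifted (more than 6 mm from where it was) (distance of any of cap1, cap2, cap3, cap4, cap5 from where it was at the start of the episode above 0.006 m).
It fails at once if more than 60 N on a cap (contact force between the fingers and cap1 above 60 N or contact force between the fingers and cap2 above 60 N or contact force between the fingers and cap3 above 60 N or contact force between the fingers and cap4 above 60 N or contact force between the fingers and cap5 above 60 N).
It fails at once if a loose thing on the bench or in the tray is moved more than 20 mm (distance of any of bush_tray, bush_a, bush_b, caliper, plug_gauge, red_case, brush from where it was at the start of the episode above 0.02 m).
It also fails if it takes over 54 s, if anything falls off the work surface, if the arm or the gripper's body presses on something with over 40 N, if the wrist force passes 120 N, or if a joint passes its speed limit or range.

## Working session

There is one attempt and no reset: what is moved stays moved. The work goes in short steps, Python scripts to look and compute and a tool call to move; the robot and the scene stay as the last step left them, time stands still between calls to the robot, and variables do not carry over. Pictures are saved under pics/ and viewed, at most 10 in all, crops included, and the job is handed in when it is done.

Besides the shell and the picture viewer there is one more tool, called after "Emit:" by a JSON object that holds its "api" and its "payload", one argument or row to a line. arm_command: Moves the arm, as the interface text tells. Its arguments: {"type":"object","properties":{"translation":{"type":"array","items":{"type":"array","items":{"type":"number"}}},"spin":{"type":"array","items":{"type":"number"}},"gripper":{"type":"array","items":{"type":"number"}},"force":{"type":"number"}},"required":["translation","spin","gripper"]}

```bash
ls; mkdir -p pics
python3 - <<'E'
from rig import bot
import cv2,numpy as np
s=bot.get_state();print(s)
for n in("scene","top"):
    p,d=bot.capture(n);cv2.imwrite(f"pics/{n}.png",p[:,:,::-1]);np.savez(f"{n}.npz",p=p,d=d)
    print(n,bot.camera_info(n))
E
```

```text
pics
{'time': 0.0, 'qpos': array([ 1.15059133e+00,  3.53632351e-01,  1.63412960e+00, -6.66234467e-05,
        1.15519560e+00, -2.39093746e-03]), 'joint_vel': array([-1.01510430e-03,  1.31215577e-03, -2.84909812e-04, -2.26675243e-03,
        4.54683213e-04, -7.46742225e-05]), 'tau': array([ 6.53367060e-04, -6.05246472e+01, -3.42065620e+01,  1.43457351e-04,
        9.15819575e-03,  3.80332301e-05]), 'eef_pos': array([0.25342396, 0.57080009, 0.23057349]), 'tcp_rot': array([ 2.07377593e-01,  9.78260736e-01, -6.73658904e-04, -1.13339818e-04]), 'contact_force': array([-0.39221472, -0.23716492, -0.12088095]), 'ft_torque': array([ 0.02186384,  0.01663697, -0.04595113]), 'grasp_force': 0.0, 'opening': 0.9963176418369051}
scene {'K': array([[516.4965628 ,   0.        , 318.09067434],
       [  0.        , 516.4965628 , 235.3904736 ],
       [  0.        ,   0.        ,   1.        ]]), 'R': array([[-0.26891856,  0.96308655,  0.0121283 ],
       [ 0.63512461,  0.18678154, -0.74948608],
       [-0.72408531, -0.19384774, -0.661909  ]]), 't': array([ 0.18153369, -0.29367564,  1.52523689])}
top {'K': array([[521.55931744,   0.        , 325.32890216],
       [  0.        , 521.55931744, 241.07201089],
       [  0.        ,   0.        ,   1.        ]]), 'R': array([[ 0.0080235 , -0.99996186, -0.00344909],
       [-0.9763918 , -0.00708972, -0.2158907 ],
       [ 0.21585801,  0.00509987, -0.97641144]]), 't': array([-0.01428014,  0.57119785,  1.28924867])}
```

View pics/top.png

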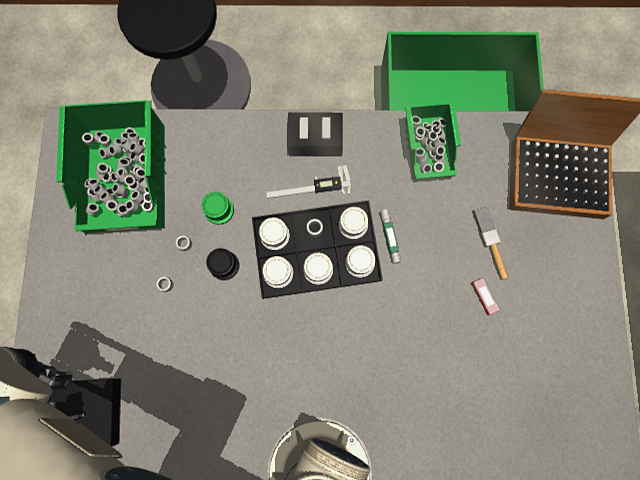

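View pics/scene.png

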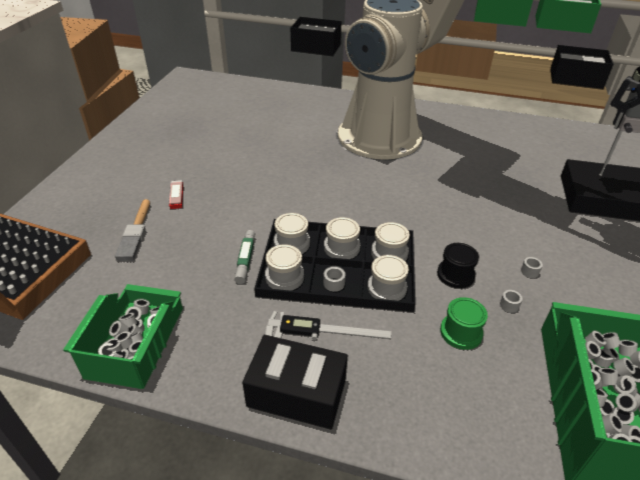

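The top view shows the black tray with five white caps at about (274,233), (354,222), (278,270), (318,267) and (361,260), and the bare bush at (315,227). The look-alikes are the green one at (217,207) and the black one at (222,263), both outside the tray, so I leave those out. The scene view agrees with this.

```bash
cat > h.py <<'E'
import numpy as np,cv2
from rig import bot
def world(n,d):
    c=bot.camera_info(n);K=c["K"];v,u=np.mgrid[:480,:640]
    P=np.stack([(u-K[0,2])/K[0,0]*d,(v-K[1,2])/K[1,1]*d,d],-1)
    return (P-c["t"])@c["R"]
E
python3 - <<'E'
from h import *
for n in("top","scene"):
    z=np.load(n+".npz");W=world(n,z["d"]);p=z["p"].astype(int)
    white=(p.min(-1)>130)&(p.max(-1)-p.min(-1)<60)
    m=white&(W[...,2]>.055)&(W[...,2]<.08)&(z["d"]>0)&(abs(W[...,1])<.35)&(W[...,0]<.85)&(W[...,0]>.3)
    k,l,st,ce=cv2.connectedComponentsWithStats(m.astype(np.uint8))
    for i in range(1,k):
        if st[i,4]<150: continue
        P=W[l==i];(c,r)=cv2.minEnclosingCircle(P[:,:2].astype(np.float32))
        q=np.percentile(P[:,2],[10,50,90]);print(n,st[i,4],ce[i].round(),"circle",np.round(c,4),round(r,4),"mean",P.mean(0).round(4),q.round(4))
if 1:
    p=np.load("top.npz")["p"];cv2.imwrite("pics/crop.png",cv2.resize(p[190:310,240:400,::-1],None,fx=5,fy=5,interpolation=2))
E
```

```text
top 565 [354. 220.] circle [ 0.6282 -0.0844] 0.0364 mean [ 0.6275 -0.0839  0.0646] [0.061  0.0646 0.0682]
top 573 [273. 231.] circle [0.5978 0.1276] 0.0363 mean [0.597  0.1273 0.064 ] [0.0604 0.064  0.0678]
top 594 [361. 259.] circle [ 0.5239 -0.1018] 0.0363 mean [ 0.5236 -0.1014  0.0645] [0.0606 0.0645 0.0678]
top 588 [318. 266.] circle [0.5043 0.0094] 0.036 mean [0.5045 0.0093 0.0625] [0.0588 0.0624 0.0662]
top 595 [276. 270.] circle [0.4947 0.1149] 0.0362 mean [0.4939 0.1146 0.0646] [0.0612 0.0648 0.0681]
scene 554 [291. 223.] circle [ 0.5267 -0.102 ] 0.0372 mean [ 0.5287 -0.1023  0.0658] [0.0639 0.0658 0.068 ]
scene 558 [343. 228.] circle [0.5088 0.0095] 0.0383 mean [0.5095 0.0083 0.0637] [0.0618 0.0636 0.0657]
scene 580 [392. 233.] circle [0.4969 0.1138] 0.037 mean [0.4988 0.1133 0.0657] [0.0636 0.0658 0.0677]
scene 684 [284. 257.] circle [ 0.63   -0.0862] 0.038 mean [ 0.6326 -0.0849  0.0662] [0.064  0.0661 0.0684]
scene 724 [390. 268.] circle [0.6005 0.1259] 0.0373 mean [0.6019 0.126  0.065 ] [0.063  0.065  0.0671]
```

View pics/crop.png

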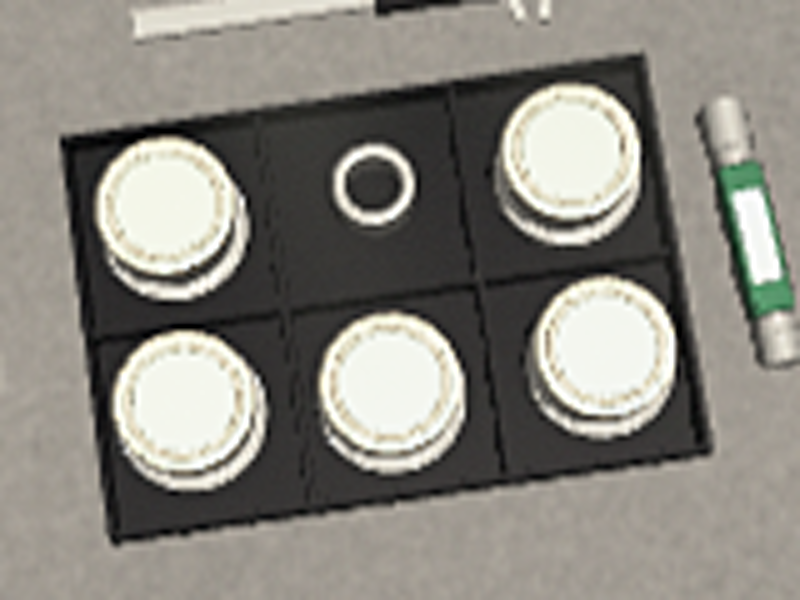

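The crop confirms the five white ringed caps in the tray, with the bare bush in the far middle compartment at about (374,185). I'll shut the gripper, square the tool to the world axes, and then move above the first cap.

Emit:
{"api": "arm_command", "payload": {
  "translation": [
    [0, 0, 0],
    [0, 0, 0],
    [0, 0, 0],
    [0, 0, 0],
    [0, 0, 0],
    [0, 0, 0],
    [0, 0, 0]
  ],
  "spin": [-0.14, -0.14, -0.138, 0, 0, 0, 0],
  "gripper": [-1, -1, -1, -1, -1, -1, -1],
  "force": 20
}}

```text
time: 0.98
eef_pos: [0.2536, 0.5712, 0.2313]
tcp_rot: [0.0, 1.0, -0.0, -0.0]
contact_force: [-0.1, 0.2, -0.3]
opening: -0.002
grasp_force: 0.0
```

Emit:
{"api": "arm_command", "payload": {
  "translation": [
    [-2.63, -3.7, 0],
    [-2.63, -3.7, 0],
    [-2.63, -3.7, 0],
    [-2.63, -3.7, 0],
    [-2.63, -3.7, 0],
    [-2.63, -3.7, 0],
    [-2.63, -3.7, 0],
    [-2.63, -3.7, 0],
    [-2.63, -3.7, 0],
    [-2.63, -3.7, 0],
    [-2.63, -3.7, 0],
    [-2.63, -3.7, 0]
  ],
  "spin": [0, 0, 0, 0, 0, 0, 0, 0, 0, 0, 0, 0],
  "gripper": [-1, -1, -1, -1, -1, -1, -1, -1, -1, -1, -1, -1]
}}

```text
time: 2.48
eef_pos: [0.5701, 0.126, 0.2314]
tcp_rot: [0.0, 1.0, 0.0, 0.0]
contact_force: [0.2, 1.2, -0.1]
opening: -0.004
grasp_force: 0.0
```

Emit:
{"api": "arm_command", "payload": {
  "translation": [
    [0, 0, 3],
    [0, 0, 3],
    [0, 0, 3],
    [0, 0, 3],
    [0, 0, 0],
    [0, 0, 0]
  ],
  "spin": [0, 0, 0, 0, 0, 0],
  "gripper": [-1, -1, -1, -1, -1, -1]
}}

```text
time: 3.22
eef_pos: [0.5699, 0.1275, 0.1123]
tcp_rot: [0.0, 1.0, 0.0, 0.001]
contact_force: [0.7, 0.7, 1.1]
opening: -0.002
grasp_force: 0.0
```

Emit:
{"api": "arm_command", "payload": {
  "translation": [
    [0, 0, 2],
    [0, 0, 1.5],
    [0, 0, 0.5],
    [0, 0, 0],
    [0, 0, 0]
  ],
  "spin": [0, 0, 0, 0, 0],
  "gripper": [-1, -1, -1, -1, -1]
}}

```text
time: 3.85
eef_pos: [0.5697, 0.1274, 0.0719]
tcp_rot: [-0.0, 1.0, 0.0, 0.0]
contact_force: [0.7, -0.0, 0.4]
opening: 0.002
grasp_force: 0.0
```

Run:
```python
from h import *
p,d=bot.capture("wrist");cv2.imwrite("pics/w1.png",p[:,:,::-1])
```

```text
(no output)
```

View pics/w1.png

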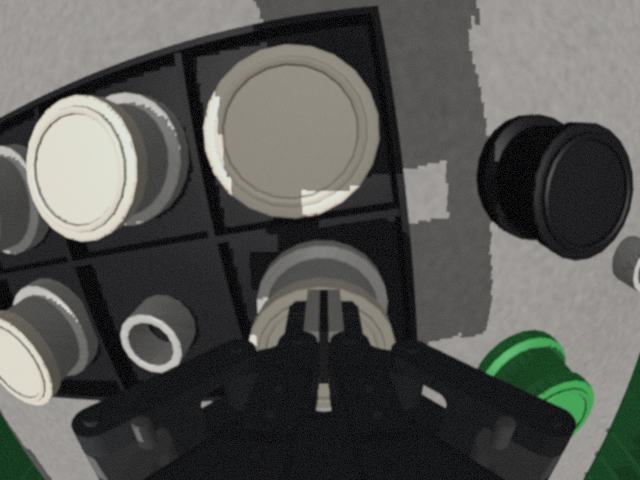

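The wrist view has the shut fingertips at about (323,300), over the near edge of cap B. That is the right place, so I'll lower in small steps.

Emit:
{"api": "arm_command", "payload": {
  "translation": [
    [0, 0, 0.1],
    [0, 0, 0.1],
    [0, 0, 0.1],
    [0, 0, 0],
    [0, 0, 0]
  ],
  "spin": [0, 0, 0, 0, 0],
  "gripper": [-1, -1, -1, -1, -1]
}}

```text
time: 4.53
eef_pos: [0.5692, 0.1273, 0.0682]
tcp_rot: [-0.0, 1.0, -0.0, -0.0]
contact_force: [-0.3, -0.3, -1.0]
opening: 0.002
grasp_force: 0.0
```

Emit:
{"api": "arm_command", "payload": {
  "translation": [
    [0, 0, 0.1],
    [0, 0, 0],
    [0, 0, 0]
  ],
  "spin": [0, 0, 0],
  "gripper": [-1, -1, -1]
}}

```text
time: 4.9
eef_pos: [0.5693, 0.1273, 0.0673]
tcp_rot: [-0.0, 1.0, 0.0, 0.0]
contact_force: [-0.6, 0.2, 0.4]
opening: -0.001
grasp_force: 0.0
```

Emit:
{"api": "arm_command", "payload": {
  "translation": [
    [0, 0, 0.1],
    [0, 0, 0],
    [0, 0, 0]
  ],
  "spin": [0, 0, 0],
  "gripper": [-1, -1, -1]
}}

```text
time: 5.28
eef_pos: [0.5693, 0.1273, 0.0663]
tcp_rot: [-0.0, 1.0, -0.0, -0.0]
contact_force: [0.1, 0.1, 0.0]
opening: 0.0
grasp_force: 0.0
```

Emit:
{"api": "arm_command", "payload": {
  "translation": [
    [0, 0, 0.1],
    [0, 0, 0],
    [0, 0, 0]
  ],
  "spin": [0, 0, 0],
  "gripper": [-1, -1, -1]
}}

```text
time: 5.65
eef_pos: [0.5693, 0.1273, 0.0652]
tcp_rot: [-0.0, 1.0, -0.0, -0.0]
contact_force: [0.4, 0.4, 0.5]
opening: -0.004
grasp_force: 0.0
```

Emit:
{"api": "arm_command", "payload": {
  "translation": [
    [0, 0, 0.1],
    [0, 0, 0],
    [0, 0, 0]
  ],
  "spin": [0, 0, 0],
  "gripper": [-1, -1, -1]
}}

```text
time: 6.02
eef_pos: [0.5693, 0.1273, 0.0643]
tcp_rot: [-0.0, 1.0, 0.0, -0.0]
contact_force: [-0.1, -0.1, -0.5]
opening: 0.0
grasp_force: 0.1
```

Run:
```python
from h import *
print([bot.get_state()["contact_force"].round(2)])
for n in("scene","top"):
    p,d=bot.capture(n);W=world(n,d);c=(.599,.127) if n=="top" else(.600,.126)
    W0=world(n,np.load(n+".npz")["d"])
    for nm,V in(("before",W0),("now",W)):
        m=(np.hypot(V[...,0]-c[0],V[...,1]-c[1])<.033)&(V[...,2]>.05)&(V[...,2]<.08)
        # exclude finger: far half only
        P=V[m&(V[...,0]>c[0]-.012)];A=np.c_[P[:,:2]-c,np.ones(len(P))];s=np.linalg.lstsq(A,P[:,2],rcond=None)[0];print(n,nm,len(P),s.round(4))
```

```text
[array([-0.14, -0.09, -0.55])]
scene before 454 [-0.0001  0.0049  0.0649]
scene now 421 [ 0.0693 -0.003   0.0651]
top before 355 [ 0.0041 -0.0139  0.064 ]
top now 0 [0. 0. 0.]
```

The far-side slope of cap B went from 0 to 0.07 rad with almost no force, so it is rocking. I'll press a little further until it bottoms out.

Emit:
{"api": "arm_command", "payload": {
  "translation": [
    [0, 0, 0.1],
    [0, 0, 0],
    [0, 0, 0]
  ],
  "spin": [0, 0, 0],
  "gripper": [-1, -1, -1]
}}

```text
time: 6.5
eef_pos: [0.5693, 0.1273, 0.0633]
tcp_rot: [-0.0, 1.0, -0.0, -0.0]
contact_force: [0.6, 0.2, -0.4]
opening: -0.001
grasp_force: 0.1
```

Emit:
{"api": "arm_command", "payload": {
  "translation": [
    [0, 0, 0.05],
    [0, 0, 0],
    [0, 0, 0]
  ],
  "spin": [0, 0, 0],
  "gripper": [-1, -1, -1]
}}

```text
time: 6.88
eef_pos: [0.5693, 0.1273, 0.0628]
tcp_rot: [-0.0, 1.0, 0.0, -0.0]
contact_force: [0.1, 0.4, -0.1]
opening: 0.001
grasp_force: 0.2
```

Run:
```python
from h import *
print([bot.get_state()["contact_force"].round(2)])
for n in("scene",):
    p,d=bot.capture(n);V=world(n,d);c=(.600,.126)
    m=(np.hypot(V[...,0]-c[0],V[...,1]-c[1])<.033)&(V[...,2]>.05)&(V[...,2]<.08)
    P=V[m&(V[...,0]>c[0]-.012)];A=np.c_[P[:,:2]-c,np.ones(len(P))];s=np.linalg.lstsq(A,P[:,2],rcond=None)[0];print(n,len(P),s.round(4))
```

```text
[array([ 0.13,  0.38, -0.09])]
scene 409 [ 0.0879 -0.0117  0.0652]
```

Emit:
{"api": "arm_command", "payload": {
  "translation": [
    [0, 0, 0.05],
    [0, 0, 0],
    [0, 0, 0]
  ],
  "spin": [0, 0, 0],
  "gripper": [-1, -1, -1]
}}

```text
time: 7.3
eef_pos: [0.5693, 0.1273, 0.0623]
tcp_rot: [-0.0, 1.0, -0.0, 0.0]
contact_force: [0.9, 0.3, -0.2]
opening: -0.001
grasp_force: 0.2
```

Emit:
{"api": "arm_command", "payload": {
  "translation": [
    [0, 0, 0.05],
    [0, 0, 0],
    [0, 0, 0]
  ],
  "spin": [0, 0, 0],
  "gripper": [-1, -1, -1]
}}

```text
time: 7.68
eef_pos: [0.5693, 0.1273, 0.0618]
tcp_rot: [-0.0, 1.0, 0.0, -0.0]
contact_force: [0.7, -0.6, -0.4]
opening: -0.001
grasp_force: 0.2
```

Emit:
{"api": "arm_command", "payload": {
  "translation": [
    [0, 0, 0.05],
    [0, 0, 0],
    [0, 0, 0]
  ],
  "spin": [0, 0, 0],
  "gripper": [-1, -1, -1]
}}

```text
time: 8.05
eef_pos: [0.5693, 0.1273, 0.0613]
tcp_rot: [-0.0, 1.0, -0.0, -0.0]
contact_force: [0.2, 0.2, 1.4]
opening: -0.002
grasp_force: 0.4
```

Emit:
{"api": "arm_command", "payload": {
  "translation": [
    [0, 0, 0.03],
    [0, 0, 0],
    [0, 0, 0]
  ],
  "spin": [0, 0, 0],
  "gripper": [-1, -1, -1]
}}

```text
time: 8.43
eef_pos: [0.5693, 0.1273, 0.061]
tcp_rot: [-0.0, 1.0, 0.0, 0.0]
contact_force: [0.7, -0.7, 0.8]
opening: -0.0
grasp_force: 0.6
```

Emit:
{"api": "arm_command", "payload": {
  "translation": [
    [0, 0, 0.05],
    [0, 0, 0],
    [0, 0, 0]
  ],
  "spin": [0, 0, 0],
  "gripper": [-1, -1, -1]
}}

```text
time: 8.8
eef_pos: [0.5694, 0.1273, 0.0606]
tcp_rot: [-0.0, 1.0, 0.0, 0.0]
contact_force: [-0.2, -0.9, 4.0]
opening: 0.001
grasp_force: 2.2
```

Run:
```python
from h import *
print([bot.get_state()["contact_force"].round(2)])
for n in("scene",):
    p,d=bot.capture(n);V=world(n,d);c=(.600,.126)
    m=(np.hypot(V[...,0]-c[0],V[...,1]-c[1])<.033)&(V[...,2]>.05)&(V[...,2]<.08)
    P=V[m&(V[...,0]>c[0]-.012)];A=np.c_[P[:,:2]-c,np.ones(len(P))];s=np.linalg.lstsq(A,P[:,2],rcond=None)[0];print(n,len(P),s.round(4))
```

```text
[array([-0.21, -0.94,  3.98])]
scene 385 [0.0744 0.0134 0.0653]
```

The force has risen to 4 N at the end of the rock, so cap B is the loose one. Next I'll lift, go over its middle and push it down.

Emit:
{"api": "arm_command", "payload": {
  "translation": [
    [0, 0, -0.5],
    [0, 0, -1.5],
    [-1.5, 0, 0],
    [-1.5, 0, 0],
    [0, 0, 0.5],
    [0, 0, 0.3],
    [0, 0, 0],
    [0, 0, 0]
  ],
  "spin": [0, 0, 0, 0, 0, 0, 0, 0],
  "gripper": [-1, -1, -1, -1, -1, -1, -1, -1]
}}

```text
time: 9.85
eef_pos: [0.5989, 0.1273, 0.0723]
tcp_rot: [-0.0, 1.0, -0.0, -0.0]
contact_force: [-0.5, 0.1, -0.1]
opening: -0.003
grasp_force: 0.0
```

Emit:
{"api": "arm_command", "payload": {
  "translation": [
    [0, 0, 0.2],
    [0, 0, 0.1],
    [0, 0, 0.1],
    [0, 0, 0.1],
    [0, 0, 0],
    [0, 0, 0]
  ],
  "spin": [0, 0, 0, 0, 0, 0],
  "gripper": [-1, -1, -1, -1, -1, -1]
}}

```text
time: 10.6
eef_pos: [0.5993, 0.1273, 0.0675]
tcp_rot: [-0.0, 1.0, -0.0, -0.0]
contact_force: [-0.9, -0.4, 0.0]
opening: 0.003
grasp_force: 0.0
```

Emit:
{"api": "arm_command", "payload": {
  "translation": [
    [0, 0, 0.1],
    [0, 0, 0.1],
    [0, 0, 0],
    [0, 0, 0]
  ],
  "spin": [0, 0, 0, 0],
  "gripper": [-1, -1, -1, -1]
}}

```text
time: 11.1
eef_pos: [0.5995, 0.1273, 0.0656]
tcp_rot: [-0.0, 1.0, 0.0, 0.0]
contact_force: [0.1, 0.5, 1.4]
opening: 0.001
grasp_force: 0.6
```

Contact is starting. I'll keep going down in steps of 0.5 to 1 mm.

Emit:
{"api": "arm_command", "payload": {
  "translation": [
    [0, 0, 0.1],
    [0, 0, 0],
    [0, 0, 0]
  ],
  "spin": [0, 0, 0],
  "gripper": [-1, -1, -1]
}}

```text
time: 11.48
eef_pos: [0.5995, 0.1273, 0.0646]
tcp_rot: [-0.0, 1.0, 0.0, 0.0]
contact_force: [0.8, -1.1, 2.4]
opening: -0.003
grasp_force: 1.0
```

Emit:
{"api": "arm_command", "payload": {
  "translation": [
    [0, 0, 0.1],
    [0, 0, 0],
    [0, 0, 0]
  ],
  "spin": [0, 0, 0],
  "gripper": [-1, -1, -1]
}}

```text
time: 11.85
eef_pos: [0.5995, 0.1273, 0.0639]
tcp_rot: [-0.0, 1.0, 0.0, 0.0]
contact_force: [0.3, -0.9, 6.5]
opening: 0.002
grasp_force: 2.9
```

Emit:
{"api": "arm_command", "payload": {
  "translation": [
    [0, 0, 0.1],
    [0, 0, 0],
    [0, 0, 0]
  ],
  "spin": [0, 0, 0],
  "gripper": [-1, -1, -1]
}}

```text
time: 12.22
eef_pos: [0.5995, 0.1273, 0.063]
tcp_rot: [-0.0, 1.0, 0.0, 0.0]
contact_force: [-0.4, 0.7, 7.3]
opening: -0.005
grasp_force: 3.5
```

Emit:
{"api": "arm_command", "payload": {
  "translation": [
    [0, 0, 0.1],
    [0, 0, 0],
    [0, 0, 0]
  ],
  "spin": [0, 0, 0],
  "gripper": [-1, -1, -1]
}}

```text
time: 12.6
eef_pos: [0.5995, 0.1274, 0.062]
tcp_rot: [-0.0, 1.0, 0.0, 0.0]
contact_force: [-0.2, -0.5, 7.3]
opening: 0.0
grasp_force: 3.6
```

Emit:
{"api": "arm_command", "payload": {
  "translation": [
    [0, 0, 0.1],
    [0, 0, 0],
    [0, 0, 0]
  ],
  "spin": [0, 0, 0],
  "gripper": [-1, -1, -1]
}}

```text
time: 12.98
eef_pos: [0.5995, 0.1273, 0.061]
tcp_rot: [-0.0, 1.0, 0.0, 0.0]
contact_force: [0.4, -0.0, 7.3]
opening: -0.0
grasp_force: 3.6
```

Emit:
{"api": "arm_command", "payload": {
  "translation": [
    [0, 0, 0.05],
    [0, 0, 0],
    [0, 0, 0]
  ],
  "spin": [0, 0, 0],
  "gripper": [-1, -1, -1]
}}

```text
time: 13.35
eef_pos: [0.5996, 0.1273, 0.0606]
tcp_rot: [-0.0, 1.0, 0.0, 0.0]
contact_force: [-0.5, -1.7, 8.4]
opening: -0.003
grasp_force: 3.8
```

Emit:
{"api": "arm_command", "payload": {
  "translation": [
    [0, 0, 0.05],
    [0, 0, 0],
    [0, 0, 0]
  ],
  "spin": [0, 0, 0],
  "gripper": [-1, -1, -1]
}}

```text
time: 13.72
eef_pos: [0.5996, 0.1273, 0.0603]
tcp_rot: [-0.0, 1.0, 0.0, 0.0]
contact_force: [-1.1, -1.6, 10.1]
opening: -0.002
grasp_force: 5.2
```

Emit:
{"api": "arm_command", "payload": {
  "translation": [
    [0, 0, 0.05],
    [0, 0, 0],
    [0, 0, 0]
  ],
  "spin": [0, 0, 0],
  "gripper": [-1, -1, -1]
}}

```text
time: 14.1
eef_pos: [0.5996, 0.1274, 0.0603]
tcp_rot: [-0.0, 1.0, 0.0, 0.0]
contact_force: [-2.5, -0.5, 14.8]
opening: 0.001
grasp_force: 7.3
```

```bash
cat > t.py <<'E'
from h import *
print(bot.get_state()["contact_force"].round(2))
n="scene";c=np.array((.600,.126));p,d=bot.capture(n);V=world(n,d);V0=world(n,np.load(n+".npz")["d"])
for U in(V0,V):
    r=np.hypot(U[...,0]-c[0],U[...,1]-c[1])
    m=(r<.034)&(U[...,2]>.05)&(U[...,2]<.075)&((abs(U[...,1]-c[1])>.02)|(U[...,0]>c[0]+.016))
    P=U[m];A=np.c_[P[:,:2]-c,np.ones(len(P))];print(len(P),np.linalg.lstsq(A,P[:,2],rcond=None)[0].round(4))
E
python3 t.py
```

```text
[-2.51 -0.48 14.79]
336 [-0.0376  0.0104  0.0653]
321 [-0.0202 -0.0034  0.0613]
```

The cap is 4 mm lower and no longer moving, and the force is rising. I'll add a little more push to be sure it is seated.

Emit:
{"api": "arm_command", "payload": {
  "translation": [
    [0, 0, 0.05],
    [0, 0, 0.05],
    [0, 0, 0],
    [0, 0, 0],
    [0, 0, 0],
    [0, 0, 0]
  ],
  "spin": [0, 0, 0, 0, 0, 0],
  "gripper": [-1, -1, -1, -1, -1, -1]
}}

```text
time: 14.9
eef_pos: [0.5997, 0.1274, 0.0601]
tcp_rot: [-0.0, 1.0, 0.0, 0.0]
contact_force: [-6.1, -1.8, 23.1]
opening: -0.0
grasp_force: 11.6
```

```bash
python3 t.py
```

```text
[-6.13 -1.77 23.07]
336 [-0.0376  0.0104  0.0653]
320 [-0.0102  0.0027  0.0611]
```

Run:
```python
from h import *
c=np.array((.600,.126));D0=world("scene",np.load("scene.npz")["d"])
D=np.mean([world("scene",bot.capture("scene")[1]) for _ in range(6)],0)
def fit(U,c):
    r=np.hypot(U[...,0]-c[0],U[...,1]-c[1])
    m=(r<.031)&(abs(U[...,2]-.063)<.012)&((abs(U[...,1]-c[1])>.02)|(U[...,0]>c[0]+.016))
    P=U[m];A=np.c_[P[:,:2]-c,np.ones(len(P))];return len(P),np.linalg.lstsq(A,P[:,2],rcond=None)[0].round(4)
print(fit(D0,c),fit(D,c))
for q in((.63,-.086),(.5267,-.102),(.497,.114)): print(fit(D0,np.array(q)),fit(D,np.array(q)))
s=bot.get_state();print(s["eef_pos"],s["contact_force"],s["time"])
```

```text
(220, array([-0.0044,  0.0008,  0.0656])) (228, array([-0.0013, -0.0024,  0.0617]))
(206, array([-0.0027, -0.0071,  0.0667])) (193, array([0.0041, 0.0029, 0.0667]))
(178, array([0.0022, 0.0042, 0.0664])) (167, array([0.0011, 0.0043, 0.0665]))
(183, array([-0.0055,  0.0006,  0.0661])) (0, array([0., 0., 0.]))
[0.59968112 0.12737043 0.06012333] [-5.97049534 -2.63009642 22.91702677] 15.25
```

The averaged fit shows cap B level to within 0.003 rad and 3.9 mm lower, while the reference caps haven't changed. It is held at about 23 N, so I'm handing in.

```bash
python3 -c "
from rig import bot
print(bot.close_job())"
```

```text
the job is handed in; nothing more can be done
None
```

The loose cap was the far-left one in the tray as seen from the robot, at x 0.60, y 0.13 m: it rocked under a light press, and I pushed it 3.9 mm down until level and handed in with the fingertip still on it at about 23 N; I have no verdict back.

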